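# Make up the powder kit and the photo kit

### The arm

A 7-joint arm with a two-finger parallel gripper is mounted at the origin on a cart in front of the work surface, level with it; the furniture and walls round the work are solid. World frame = base frame: x ahead of the robot, y to its left, z up, the work surface at z = 0. Lengths are in m, angles in rad, forces in N, time in s.
With the tool pointing down it reaches from about 0.4 to 0.875 m from the base axis. Payload 6.5 kg.
Tool frame: the origin (TCP) lies on the centre line of the jaws, within the pads' length; the fingertips stand 22 mm ahead of it and the grasp point (between the pads) lies 3 mm ahead of it (ctrl.tip_extent is the z of the fingertips in the tool frame, in m); z points along the fingers, y is the line along which they close (so a half turn about z gives the same grasp; the last joint's range is limited). The gripper opens to 88 mm and grips with 3 to 60 N. Pads are 18 mm wide; open, the fingers measure 123 mm over their backs; the gripper's body (75 mm by 187 mm) begins 45 mm behind the grasp point.
Start: joints at [1.282, 0.536, -0.004, 1.538, 0.003, 1.067, -0.071], TCP at [0.144, -0.634, 0.261] pointing down, gripper open.
Joint ranges: [-2.7, 2.7], [-0.37, 2.16], [-1.27, 1.26], [0.24, 2.4], [-1.31, 4.45], [0.19, 1.91], [-2.76, 2.76]. Speed limits (rad/s): [2.39, 2.39, 3.14, 3.14, 3.14, 3.14, 3.14].

### API

Orientations are given as a unit quaternion [x, y, z, w].
In Python, from workcell import status, imaging, ctrl gives the robot as it stands.
- The arm moves only by the tool send_rows, never from a script. Its argument "increments" is a list that holds one entry, the list of rows, each a list of 7 numbers: the shift along the tool's x, y, z in cm, then the turn, a rotation vector about the tool's x, y, z in degrees, then the opening in per cent of the stroke, from 0 (shut) to 100 (fully open). In form: [[[x, y, z, rx, ry, rz, grip], ...]]. A call has 1 to 10 rows; each row is the pose to reach, as a shift and turn from the pose commanded when the call began, along the tool's axes at that moment; what a row does not reach only later rows make up. A row lasts 1/12 s, in which the tool goes at most 41.7 mm and 7.16 degrees, less where a joint would pass 70% of its speed; a pose out of reach is approached as far as the arm can. A call with a gripper value outside its range is refused whole. The fingers move at their own pace and stop on an object; "grip_force" is the grip in N (left out, the last holds). Time passes only in rows, so rows that repeat a pose let the fingers close. It gives the time, the measured TCP pose, the force, the opening and the grip force at its end, in the units of the state.
- status.get_obs(): the state, without advancing time (a new reading comes with each control period).
- imaging.capture(name): name is "scene" or "top" or "wrist"; returns the picture (400x640x3 uint8, blue, green, red); there is no depth.
- imaging.camera_info(name): a dict with "fx", "fy", "cx", "cy" (pixels), "T" (4x4, takes a point from camera to world coordinates). Camera axes: x right, y down, z forward; pixel columns grow to the right and rows downward; lengths in m; the calibration is good to about 2 mm. A picture is of the moment at which its call begins: read the wrist's pose just before it. camera_info takes no time and is no camera call; for the wrist camera it gives the pose at the moment of the call.
- ctrl.job_done(): hands the job in; it is judged then, once.
The state is a dict: "t": time; "joint_positions": joint angles; "joint_vel": joint speeds; "effort": joint torques, N m; "tool_pos": TCP position; "ee_rot": TCP orientation; "force": force on the tool from outside, world axes, zero at the start; "torque": the same for the moment, N m; "finger_gap": finger opening in m; "grasp_force": force on a finger pad.
Only numpy, scipy, OpenCV 4.12 (cv2) and the standard library are available. Lean on these libraries where they do the work, as an engineer would, in place of code of your own. Each camera call takes 0.05 s, during which the arm holds its last target. There are 200 camera calls.

### The job

Make up two field kits from the stock lying loose at the front of the desk. In the blue tray stand the green powder jar in the large recess and the brown dropper vial in the narrow one, both upright; in the orange tray lay the clear memory-card case flat in the large recess with the red memory stick flat on top of it, centred and lengthwise along it, and lay the navy battery cell in the narrow recess. Everything must rest inside its recess, not on a rim; leave the black lens cap where it lies.

Things in the scene. Friction and masses are not known exactly. Their poses are not given: they have to be found in the camera images.
- tray_blue: the blue kit tray, fixed: 135 (x) by 92 (y) by 6 mm high; origin at the centre of its underside, x about away from the robot, z up. Two grey-lined recesses 3 mm deep (floor 3 mm above the desk): the large one, 74 (x) by 82 (y) mm, farther from the robot, centred at x +25.5, y 0 mm; the narrow one, 46 (x) by 82 (y) mm, nearer, centred at x -39.5, y 0 mm.
- tray_orange: the orange kit tray, fixed: 135 (x) by 92 (y) by 6 mm high; origin at the centre of its underside, x about away from the robot, z up. Two grey-lined recesses 3 mm deep (floor 3 mm above the desk): the large one, 74 (x) by 82 (y) mm, farther from the robot, centred at x +25.5, y 0 mm; the narrow one, 46 (x) by 82 (y) mm, nearer, centred at x -39.5, y 0 mm.
- jar: green powder jar with a black screw lid, 54 mm across, 56 mm high (lid: the top 12 mm; the body below it is 52 mm across), about 70 g, standing. Origin at the centre of its underside, z up.
- vial_brown: brown dropper vial with a blue-white label and a black dropper top, standing; 87 mm high, its round body 27 mm across up to 52 mm height, narrower above; about 30 g. Origin at the centre of its underside, z up.
- case: flat clear case for memory cards (a blue-grey and a grey card show inside), 46 mm (x) by 62 mm (y), 8 mm thick, its lid stays shut; about 20 g. Origin at the centre of its underside, y along its length, z up.
- stick: red memory stick with a pale metal plug, 18 mm (x) by 56 mm (y), 8 mm thick, about 12 g, lying flat. Origin at the centre of its underside, y along its length, z up.
- cell: navy blue cylindrical battery cell with a white band, 19 mm across, 66 mm long, about 47 g, lying; it does not roll. Origin at the centre of its underside, y along its length, z up.
- cap: black camera lens cap, a disc 59 mm across, 10 mm high, lying at the left of the stock: a bystander, to be left alone. Origin at the centre of its underside.
Not all that is in view belongs to the job. What is shaped like the jar but purple is not meant.

How it is judged:
By the outcome, as a careful person would: the job done as asked, in the order asked, and still so for the second after the job is handed in, with the robot touching nothing.
It also fails if it takes over 99 s, if anything falls off the work surface, if the arm or the gripper's body presses on something with over 40 N, if the wrist force passes 120 N, or if a joint passes its speed limit or range.

## Working session

There is one attempt and no reset: what is moved stays moved. The work goes in short steps, Python scripts to look and compute and a tool call to move; the robot and the scene stay as the last step left them, time stands still between calls to the robot, and variables do not carry over. Pictures are saved under pics/ and viewed, at most 14 in all, crops included, and the job is handed in when it is done.

Besides the shell and the picture viewer there is one more tool, called after "Call:" by a JSON object that holds its "name" and its "arguments". send_rows: Moves the arm, as the interface text tells. Its arguments: {"type":"object","properties":{"increments":{"type":"array"},"grip_force":{"type":"number"}},"required":["increments"]}

```bash
mkdir -p pics; ls; python3 - <<'E'
from workcell import status, imaging, ctrl
import cv2
o=status.get_obs();print(o['t'],o['tool_pos'],o['ee_rot'],o['finger_gap'],ctrl.tip_extent)
for n in('scene','top'):
    i=imaging.camera_info(n);print(n,i)
    cv2.imwrite(f'pics/{n}0.png',imaging.capture(n))
E
```

```text
pics
0.0 [ 0.14347845 -0.63337887  0.25984605] [ 9.93796955e-01  1.11206380e-01 -1.62527852e-04 -8.52499569e-04] 0.08778189562300072 0.022
scene {'fx': 466.78234226165074, 'fy': 466.78234226165074, 'cx': 316.64945324761163, 'cy': 193.54493371990372, 'T': array([[ 0.6950458 , -0.38485654,  0.6072864 ,  0.00556657],
       [-0.7188736 , -0.35850282,  0.595564  , -0.55185695],
       [-0.01149282, -0.85050642, -0.52583909,  0.48167818],
       [ 0.        ,  0.        ,  0.        ,  1.        ]])}
top {'fx': 519.2228088115867, 'fy': 519.2228088115867, 'cx': 316.2682949512247, 'cy': 201.77720453784067, 'T': array([[-0.01965057, -0.99275607,  0.11852947,  0.42777791],
       [-0.99973017,  0.02097933,  0.00997297, -0.04690631],
       [-0.0123874 , -0.11830152, -0.99290045,  0.968573  ],
       [ 0.        ,  0.        ,  0.        ,  1.        ]])}
```

View pics/top0.png

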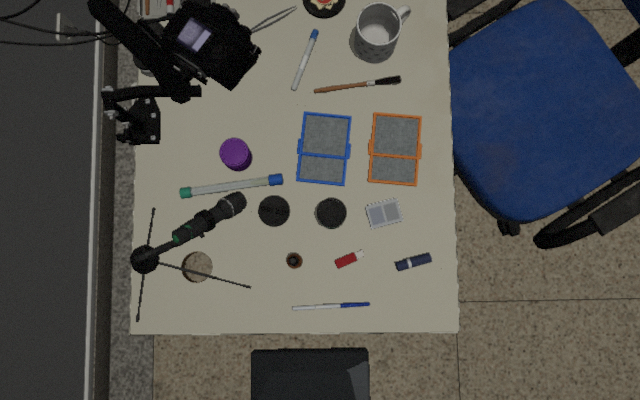

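View pics/scene0.png

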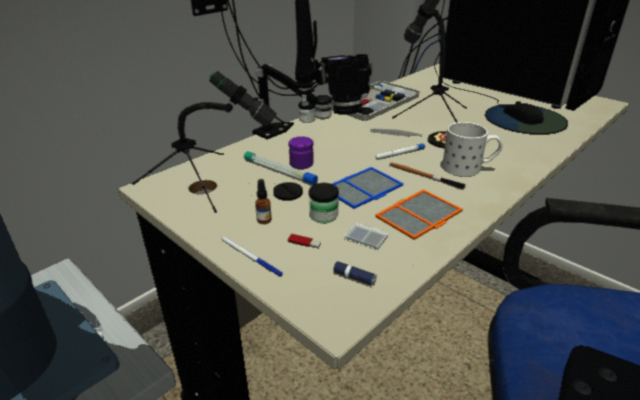

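Top view: blue tray at (324,148), orange tray (395,149), jar (331,213), cap (273,210), vial (294,260), case (384,213), stick (349,259), cell (413,262); the purple jar (235,153) is the decoy. The scene view agrees, and it shows a boom mic to the left of the vial.

```bash
cat > h.py <<'E'
import numpy as np, cv2
from workcell import status, imaging, ctrl
def ray(info,uv,z):
    uv=np.atleast_2d(uv).astype(float);T=info['T']
    d=np.c_[(uv[:,0]-info['cx'])/info['fx'],(uv[:,1]-info['cy'])/info['fy'],np.ones(len(uv))]@T[:3,:3].T
    return (T[:3,3]+d*((z-T[2,3])/d[:,2])[:,None])[:,:2]
def blob(mask,box=None):
    m=mask.astype(np.uint8)
    if box is not None:
        k=np.zeros_like(m);a,b,c,d=box;k[b:d,a:c]=1;m=m*k
    m=cv2.morphologyEx(m,cv2.MORPH_CLOSE,np.ones((3,3),np.uint8))
    cs=cv2.findContours(m,cv2.RETR_EXTERNAL,cv2.CHAIN_APPROX_NONE)[0]
    return max(cs,key=cv2.contourArea)[:,0,:]
def rect(info,c,z):
    w=ray(info,c,z)
    (x,y),(a,b),t=cv2.minAreaRect((w*1000).astype(np.float32))
    if a<b: a,b,t=b,a,t+90   # t: direction of long side from world x
    return np.round([x,y,a,b,(t+90)%180-90],1)
E
python3 - <<'E'
from h import *
im=cv2.imread('pics/top0.png');i=imaging.camera_info('top');hsv=cv2.cvtColor(im,cv2.COLOR_BGR2HSV);H,S,V=cv2.split(hsv)
print('blue',rect(i,blob((H>100)&(H<130)&(S>120),(290,105,360,192)),.006))
print('orange',rect(i,blob((H<20)&(S>140),(362,105,430,192)),.006))
print('jar',rect(i,blob(V<60,(310,192,355,235)),.056))
print('cap',rect(i,blob(V<60,(254,192,292,228)),.01))
print('vial',rect(i,blob((V<110),(280,245,310,275)),.07))
print('case',rect(i,blob((S<40)|(H>90),(360,195,408,232)),.008))
print('stick',rect(i,blob((S>60)&((H<8)|(H>170)),(330,245,370,272)),.008))
print('cell',rect(i,blob((V<110),(388,248,438,276)),.012))
cv2.imwrite('pics/c1.png',cv2.resize(im[100:320,230:440],None,fx=2.7,fy=2.7,interpolation=cv2.INTER_CUBIC))
E
```

```text
blue [644.5 -52.8 134.   99.1  -7.3]
orange [ 640.7 -186.3  133.9   99.6   -6.5]
jar [516.3 -63.4  53.2  49.5  -1.2]
cap [527.7  43.4  55.9  54.1  88.8]
vial [435.    2.4  27.6  27.4  88.9]
case [ 519.  -161.7   88.    67.1   88.8]
stick [433.5 -88.6  39.4  17.  -68.1]
cell [ 429.5 -211.7   67.5   20.5  -75. ]
```

View pics/c1.png

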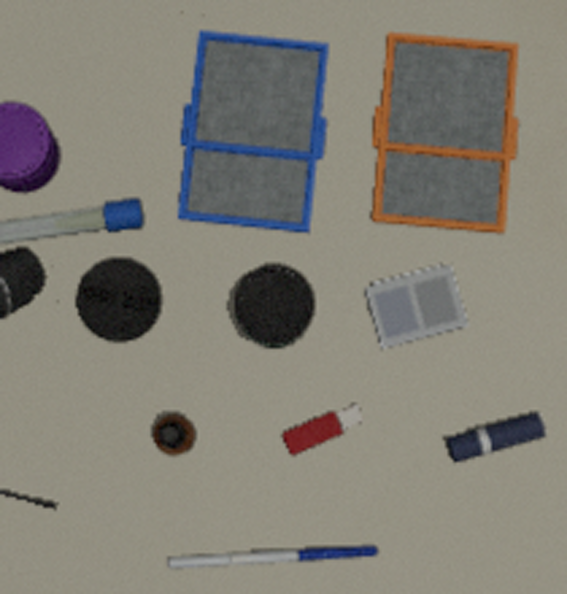

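The crop confirms both trays are yawed about -7°. The case is at crop (417,306) and the stick, plug included, at about (321,430). Next I move above the jar.

Call:
{"name": "send_rows", "arguments": {"increments": [[[4, -4, 0, 0, 0, 2, 100], [8, -8, 0, 0, 0, 4, 100], [12, -12, 0, 0, 0, 6, 100], [16, -16, 0, 0, 0, 8, 100], [20, -20, 0, 0, 0, 10, 100], [24, -24, 0, 0, 0, 12, 100], [28, -28, 0, 0, 0, 14, 100], [32, -32, 0, 0, 0, 16, 100], [36, -35, 0, 0, 0, 18, 100], [40, -38, 0, 0, 0, 20, 100]]], "grip_force": 15}}

```text
t: 0.93
tool_pos: [0.37, -0.2821, 0.2607]
ee_rot: [0.998, -0.064, -0.0, 0.0]
force: [0.7, -0.0, 0.0]
finger_gap: 0.0884
grasp_force: 0.0
```

```bash
cat >> h.py <<'E'
from scipy.spatial.transform import Rotation as Rn
def pose():
    o=status.get_obs();R=Rn.from_quat(o['ee_rot']).as_matrix()
    return np.array(o['tool_pos']),R,o
def go(x,y,z,yaw):
    "shift cm / turn deg in the tool frame to a target TCP (m) and tool-x yaw"
    p,R,o=pose()
    s=R.T@(np.array([x,y,z])-p)*100
    c,n=np.cos(np.radians(yaw)),np.sin(np.radians(yaw))
    Rt=np.array([[c,n,0],[n,-c,0],[0,0,-1]])
    r=np.degrees(Rn.from_matrix(R.T@Rt).as_rotvec())
    print('t',round(o['t'],2),'tcp',p.round(4),'yaw',np.degrees(np.arctan2(R[1,0],R[0,0])).round(1),'gap',round(o['finger_gap'],4),'j7',round(o['joint_positions'][6],2),'F',np.round(o['force'],1),'-> shift',s.round(2),'rot',r.round(1))
E
python3 -c "
from h import *
go(.486,-.063,.26,-7)
i=imaging.camera_info('top')
px=lambda l:np.array(l)/2.7+[230,100]
print('jar',ray(i,px([[273,305]]),.056))
q=ray(i,px([[366,285],[450,265],[468,325],[383,347]]),.008);print('case',q.mean(0),q)
print('sticktip',ray(i,px([[289,444],[354,414],[321,430]]),.008))
for z in(.05,.085):print('vial',ray(i,px([[174,433]]),z))
"
```

```text
t 0.93 tcp [ 0.37   -0.2821  0.2607] yaw -7.4 gap 0.0884 j7 -1.18 F [ 0.7 -0.   0. ] -> shift [  8.7  -23.21   0.06] rot [ 0.   0.  -0.4]
jar [[ 0.51628613 -0.06354294]]
case [ 0.51859641 -0.16314354] [[ 0.53343787 -0.12875212]
 [ 0.54608735 -0.18700769]
 [ 0.5043806  -0.19775214]
 [ 0.49047979 -0.13906221]]
sticktip [[ 0.42579841 -0.07310546]
 [ 0.44521523 -0.11785766]
 [ 0.43482781 -0.09510148]]
vial [[0.43446817 0.00274363]]
vial [[0.43421325 0.00085184]]
```

```bash
python3 -c "
from h import *
p,R,o=pose();i=imaging.camera_info('wrist');T=i['T'];print(i['fx'],i['cx'],i['cy'],'cam in tool',R.T@(T[:3,3]-p),R.T@T[:3,:3])
go(.43,-.1,.34,-7)"
```

```text
329.29271584272226 316.8983235709075 196.85478344658634 cam in tool [ 0.07801792  0.00067154 -0.12366084] [[ 4.07576540e-04 -9.53864327e-01 -3.00237706e-01]
 [ 9.99999775e-01  2.28959106e-04  6.30102486e-04]
 [-5.32290127e-04 -3.00237895e-01  9.53864206e-01]]
t 0.93 tcp [ 0.37   -0.2821  0.2607] yaw -7.4 gap 0.0884 j7 -1.18 F [ 0.7 -0.   0. ] -> shift [  3.62 -18.83  -7.93] rot [ 0.   0.  -0.4]
```

Call:
{"name": "send_rows", "arguments": {"increments": [[[3, -4, 0, 0, 0, 0, 100], [6, -8, 0, 0, 0, 0, 100], [9, -12, 0, 0, 0, 0, 100], [11, -15, 0, 0, 0, 0, 100], [12, -18, 0, 0, 0, 0.4, 100], [12, -19, 0, 0, 0, 0.4, 100], [12, -19, 0, 0, 0, 0.4, 100], [12, -19, 0, 0, 0, 0.4, 100]]]}}

```text
t: 1.6
tool_pos: [0.5126, -0.1097, 0.2603]
ee_rot: [0.998, -0.065, -0.0, -0.0]
force: [-0.2, -0.2, 0.7]
finger_gap: 0.0882
grasp_force: 0.0
```

```bash
python3 -c "
from h import *
import pickle
go(.516,-.063,.26,-7)
i=imaging.camera_info('wrist');im=imaging.capture('wrist');cv2.imwrite('pics/w1.png',im);pickle.dump(i,open('w1.pkl','wb'))
"
```

```text
t 1.6 tcp [ 0.5126 -0.1097  0.2603] yaw -7.5 gap 0.0882 j7 -1.66 F [-0.2 -0.2  0.7] -> shift [-0.27 -4.67  0.03] rot [-0.   0.1 -0.5]
```

View pics/w1.png

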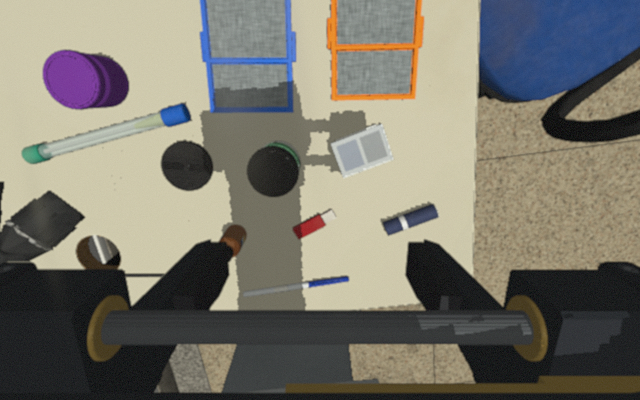

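Wrist view: jar lid at about (273,170), case (361,150), stick (313,223), cell (410,219), tray front halves at the top edge.

```bash
python3 -c "
from h import *
import pickle
i=pickle.load(open('w1.pkl','rb'));im=cv2.imread('pics/w1.png');H,S,V=cv2.split(cv2.cvtColor(im,cv2.COLOR_BGR2HSV))
c=blob(V<50,(240,138,300,200));(u,v),r=cv2.minEnclosingCircle(c);print('jar',u,v,r,ray(i,[u,v],.056))
print('stick',rect(i,blob((S>110)&((H<8)|(H>170)),(285,205,345,245)),.008))
print('stick ends',ray(i,[[296,233],[335,212]],.008))
print('cell',rect(i,blob((V<95)|((H>100)&(S>70)),(375,198,445,240)),.0095))
print('case',ray(i,[[331,145],[383,124],[393,154],[344,176]],.008).round(4),ray(i,[[362.7,149.7]],.008))
# inner divider corners
print('blue front corners',ray(i,[[211,111],[293,111]],.006),'orange',ray(i,[[334,98],[413,98]],.006))
"
```

```text
jar 273.03814697265625 171.0225067138672 25.04413604736328 [[ 0.52046888 -0.06650745]]
stick [435.9 -90.1  37.7  16.4 -69. ]
stick ends [[ 0.42901661 -0.07349637]
 [ 0.45026899 -0.12459135]]
cell [ 433.7 -226.2   37.7   19.3  -75.1]
case [[ 0.5317 -0.1293]
 [ 0.5474 -0.1897]
 [ 0.5121 -0.1988]
 [ 0.4936 -0.1402]] [[ 0.52160235 -0.16465812]]
blue front corners [[ 0.58617678 -0.00146739]
 [ 0.57434427 -0.0918559 ]] orange [[ 0.58218416 -0.13864014]
 [ 0.57091206 -0.22475951]]
```

Call:
{"name": "send_rows", "arguments": {"increments": [[[0, -3, 3, 0, 0, -0.5, 100], [0, -4.5, 7, 0, 0, -0.5, 100], [0, -4.5, 11, 0, 0, -0.5, 100], [0, -4.5, 15, 0, 0, -0.5, 100], [0, -4.5, 18, 0, 0, -0.5, 100], [0, -4.5, 20, 0, 0, -0.5, 100], [0, -4.5, 21, 0, 0, -0.5, 100], [0, -4.5, 21, 0, 0, -0.5, 100], [0, -4.5, 21, 0, 0, -0.5, 50], [0, -4.5, 21, 0, 0, -0.5, 40]]], "grip_force": 15}}

```text
t: 2.48
tool_pos: [0.5197, -0.0669, 0.0521]
ee_rot: [0.998, -0.063, 0.001, 0.0]
force: [-0.2, -0.0, -0.5]
finger_gap: 0.0771
grasp_force: 0.0
```

Call:
{"name": "send_rows", "arguments": {"increments": [[[0, 0, 0, 0, 0, 0, 40], [0, 0, 0, 0, 0, 0, 40], [0, 0, 0, 0, 0, 0, 40], [0, 0, 0, 0, 0, 0, 40]]]}}

```text
t: 2.82
tool_pos: [0.5192, -0.066, 0.0514]
ee_rot: [0.998, -0.062, 0.001, -0.0]
force: [-0.4, 0.4, 4.4]
finger_gap: 0.0527
grasp_force: 15.0
```

```bash
python3 -c "
from h import *
go(.671,-.057,.11,-7)"
```

```text
t 2.82 tcp [ 0.5192 -0.066   0.0514] yaw -7.1 gap 0.0527 j7 -1.85 F [-0.4  0.4  4.4] -> shift [14.96 -2.78 -5.83] rot [-0.  -0.1 -0.1]
```

Call:
{"name": "send_rows", "arguments": {"increments": [[[0, 0, -2, 0, 0, 0, 40], [0, 0, -4, 0, 0, 0, 40], [3, -0.6, -5, 0, 0, 0, 40], [6, -1.2, -5, 0, 0, 0, 40], [9, -1.8, -5, 0, 0, 0, 40], [12, -2.4, -5, 0, 0, 0, 40], [14, -2.7, -5, 0, 0, 0, 40], [15, -2.8, -5, 0, 0, 0, 40], [15, -2.8, -5, 0, 0, 0, 40], [15, -2.8, -5, 0, 0, 0, 40]]]}}

```text
t: 3.65
tool_pos: [0.6705, -0.0569, 0.1002]
ee_rot: [0.998, -0.062, -0.001, 0.0]
force: [-0.8, 0.1, -0.3]
finger_gap: 0.0526
grasp_force: 15.0
```

```bash
python3 -c "
from h import *
import pickle
go(.671,-.057,.055,-7)
i=imaging.camera_info('wrist');im=imaging.capture('wrist');cv2.imwrite('pics/w2.png',im);pickle.dump(i,open('w2.pkl','wb'))
"
```

```text
t 3.65 tcp [ 0.6705 -0.0569  0.1002] yaw -7.1 gap 0.0526 j7 -1.81 F [-0.8  0.1 -0.3] -> shift [0.06 0.   4.52] rot [ 0.   0.1 -0.1]
```

View pics/w2.png

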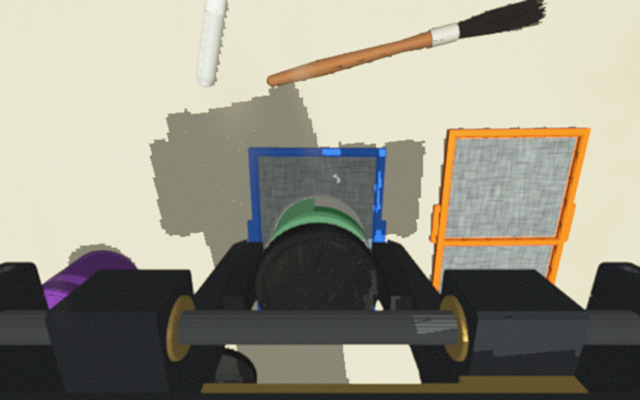

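Wrist view: jar held upright. Blue tray far corners at (249,149) and (385,149). Orange far corners at (450,130) and (590,129), with the divider at row 241.

```bash
python3 -c "
from h import *
import pickle
i=pickle.load(open('w2.pkl','rb'))
u=np.array([np.cos(np.radians(-7)),np.sin(np.radians(-7))])
for n,l in(('blue',[[249,149],[385,149]]),('or',[[450,130],[590,129]])):
  q=ray(i,l,.006);m=q.mean(0);print(n,q.round(4),'ctr',m-u*.0675,'large',m-u*.042,'narrow',m-u*.107)
print(ray(i,[[441,241],[564,241]],.006))"
```

```text
blue [[ 0.7182 -0.0183]
 [ 0.707  -0.1078]] ctr [ 0.64559494 -0.05485996] large [ 0.67090487 -0.05796763] narrow [ 0.60638937 -0.05004612]
or [[ 0.7142 -0.1507]
 [ 0.7035 -0.2413]] ctr [ 0.64185355 -0.18774661] large [ 0.66716347 -0.19085427] narrow [ 0.60264797 -0.18293277]
[[ 0.63512445 -0.14398308]
 [ 0.62405814 -0.23248254]]
```

Call:
{"name": "send_rows", "arguments": {"increments": [[[0, 0, 2, 0, 0, 0, 40], [0, 0, 3.5, 0, 0, 0, 40], [0, 0, 4.3, 0, 0, 0, 40], [0, 0, 4.55, 0, 0, 0, 40], [0, 0, 4.55, 0, 0, 0, 40], [0, 0, 4.55, 0, 0, 0, 40], [0, 0, 4.55, 0, 0, 0, 75], [0, 0, 4.55, 0, 0, 0, 75], [0, 0, 4.55, 0, 0, 0, 75], [0, 0, 4.55, 0, 0, 0, 75]]]}}

```text
t: 4.53
tool_pos: [0.6712, -0.0569, 0.0554]
ee_rot: [0.998, -0.062, 0.0, -0.0]
force: [1.0, -0.4, -0.1]
finger_gap: 0.0662
grasp_force: 0.0
```

```bash
python3 -c "
from h import *
go(.436,.002,.14,-7);go(.436,.002,.14,83)"
```

```text
t 4.53 tcp [ 0.6712 -0.0569  0.0554] yaw -7.1 gap 0.0662 j7 -1.82 F [ 1.  -0.4 -0.1] -> shift [-24.06  -2.93  -8.47] rot [-0.  -0.  -0.1]
t 4.53 tcp [ 0.6712 -0.0569  0.0554] yaw -7.1 gap 0.0662 j7 -1.82 F [ 1.  -0.4 -0.1] -> shift [-24.06  -2.93  -8.47] rot [  0.   -0.  -90.1]
```

```bash
python3 -c "
from h import *
t=imaging.camera_info('top');s=imaging.camera_info('scene')
for z in(.03,.06,.1,.15,.2,.25):
  q=ray(t,[[240,203]],z)[0];P=np.r_[q,z];c=s['T'][:3,:3].T@(P-s['T'][:3,3]);print(z,q,c[:2]/c[2]*s['fx']+[s['cx'],s['cy']])
  q=ray(t,[[145,258]],z)[0];P=np.r_[q,z];c=s['T'][:3,:3].T@(P-s['T'][:3,3]);print('   base',z,q,c[:2]/c[2]*s['fx']+[s['cx'],s['cy']])
"
```

```text
0.03 [0.54051536 0.10161288] [271.14793171 166.0773406 ]
   base 0.03 [0.44418858 0.27357518] [183.796072   155.76488066]
0.06 [0.53691188 0.0968657 ] [270.41403124 154.21687062]
   base 0.06 [0.44366404 0.26333149] [183.95801169 144.52445023]
0.1 [0.53210725 0.09053612] [269.38293043 137.55338441]
   base 0.1 [0.44296465 0.24967325] [184.18578037 128.71475045]
0.15 [0.52610146 0.08262415] [268.0014814  115.22796619]
   base 0.15 [0.44209041 0.23260044] [184.49139896 107.50139346]
0.2 [0.52009567 0.07471219] [266.5052037   91.04681684]
   base 0.2 [0.44121618 0.21552764] [184.82301496  84.48352451]
0.25 [0.51408988 0.06680022] [264.87915934  64.76852525]
   base 0.25 [0.44034194 0.19845483] [185.18409293  59.42066451]
```

Call:
{"name": "send_rows", "arguments": {"increments": [[[0, 0, -3, 0, 0, 0, 75], [0, 0, -7, 0, 0, 0, 75], [0, 0, -10, 0, 0, 0, 75], [-4, -0.5, -11, 0, 0, 0, 75], [-8, -1, -11, 0, 0, 0, 75], [-12, -1.5, -11, 0, 0, 0, 75], [-16, -2, -11, 0, 0, 0, 75], [-20, -2.5, -11, 0, 0, 0, 75], [-23, -2.9, -11, 0, 0, 0, 75], [-24, -2.9, -11, 0, 0, 0, 75]]]}}

```text
t: 5.37
tool_pos: [0.4316, 0.0025, 0.165]
ee_rot: [0.998, -0.061, -0.002, 0.0]
force: [-1.0, -0.3, -0.4]
finger_gap: 0.0663
grasp_force: 0.0
```

```bash
python3 -c "
from h import *
import pickle
go(.436,.002,.05,-7)
i=imaging.camera_info('wrist');im=imaging.capture('wrist');cv2.imwrite('pics/w3.png',im);pickle.dump(i,open('w3.pkl','wb'))
"
```

```text
t 5.37 tcp [0.4316 0.0025 0.165 ] yaw -7.0 gap 0.0663 j7 -1.94 F [-1.  -0.3 -0.4] -> shift [ 4.80e-01 -1.00e-02  1.15e+01] rot [ 0.1  0.2 -0. ]
```

View pics/w3.png

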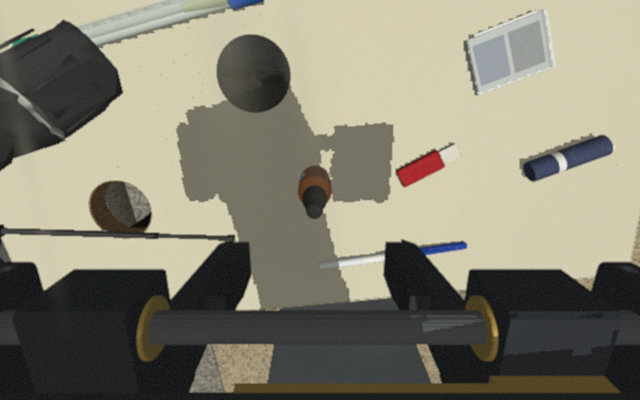

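Wrist view: vial dropper tip at about (315,205), its body base near (314,170). Case corners, stick (427,166) and cell (567,159) are also clear.

```bash
python3 -c "
from h import *
import pickle
i=pickle.load(open('w3.pkl','rb'));im=cv2.imread('pics/w3.png');H,S,V=cv2.split(cv2.cvtColor(im,cv2.COLOR_BGR2HSV))
print('vialtop',ray(i,[[315,207]],.087),'bodyfar',ray(i,[[314,166]],.052))
c=blob(V<110,(515,130,620,185));print('cell',rect(i,c,.0095))
print('cell ends',ray(i,[[530,172],[606,145]],.0095))
print('stick',ray(i,[[402,176],[455,152]],.008))
print('case',ray(i,[[465,42],[544,11],[553,65],[477,95]],.008).round(4))
go(.436,.002,.05,-7)
"
```

```text
vialtop [[0.43897658 0.00196215]] bodyfar [[4.58381502e-01 4.24381520e-04]]
cell [ 430.2 -213.7   74.3   20.4  -75.3]
cell ends [[ 0.42102992 -0.18377343]
 [ 0.43700274 -0.24605853]]
stick [[ 0.43061089 -0.07352245]
 [ 0.44627093 -0.11955803]]
case [[ 0.5321 -0.1269]
 [ 0.5465 -0.1861]
 [ 0.5068 -0.1965]
 [ 0.4911 -0.1371]]
t 5.42 tcp [0.4322 0.0022 0.1651] yaw -7.0 gap 0.0664 j7 -1.94 F [-0.3  0.  -0.6] -> shift [ 0.41 -0.04 11.51] rot [ 0.1  0.2 -0. ]
```

Call:
{"name": "send_rows", "arguments": {"increments": [[[0.5, 0, 3, 0, 0, 0, 75], [0.5, 0, 6, 0, 0, 0, 75], [0.5, 0, 9, 0, 0, 0, 75], [0.5, 0, 11, 0, 0, 0, 75], [0.5, 0, 11.5, 0, 0, 0, 75], [0.5, 0, 11.5, 0, 0, 0, 20], [0.5, 0, 11.5, 0, 0, 0, 15], [0.5, 0, 11.5, 0, 0, 0, 15], [0.5, 0, 11.5, 0, 0, 0, 15], [0.5, 0, 11.5, 0, 0, 0, 15]]], "grip_force": 12}}

```text
t: 6.25
tool_pos: [0.4423, 0.001, 0.0512]
ee_rot: [0.998, -0.062, 0.001, -0.0]
force: [0.8, -0.5, 0.3]
finger_gap: 0.0348
grasp_force: 0.0
```

Call:
{"name": "send_rows", "arguments": {"increments": [[[0, 0, 0, 0, 0, 0, 15], [0, 0, 0, 0, 0, 0, 15], [0, 0, 0, 0, 0, 0, 15]]]}}

```text
t: 6.5
tool_pos: [0.4419, 0.0011, 0.0507]
ee_rot: [0.998, -0.062, 0.001, -0.0]
force: [-0.4, -0.6, 4.0]
finger_gap: 0.0267
grasp_force: 11.7
```

```bash
python3 -c "
from h import *
go(.604,-.0495,.054,-7)"
```

```text
t 6.5 tcp [0.4419 0.0011 0.0507] yaw -7.1 gap 0.0267 j7 -2.03 F [-0.4 -0.6  4. ] -> shift [16.71  3.   -0.31] rot [-0.  -0.1 -0.1]
```

Call:
{"name": "send_rows", "arguments": {"increments": [[[0, 0, -2, 0, 0, 0, 15], [0, 0, -4, 0, 0, 0, 15], [3, 0.5, -5, 0, 0, 0, 15], [6, 1, -5, 0, 0, 0, 15], [9, 1.5, -5, 0, 0, 0, 15], [12, 2.2, -5, 0, 0, 0, 15], [15, 2.7, -5, 0, 0, 0, 15], [16.5, 3, -5, 0, 0, 0, 15], [17, 3, -5, 0, 0, 0, 15], [17, 3, -4, 0, 0, 0, 15]]]}}

```text
t: 7.33
tool_pos: [0.6081, -0.05, 0.0912]
ee_rot: [0.998, -0.063, 0.002, -0.0]
force: [1.4, 0.3, -0.6]
finger_gap: 0.027
grasp_force: 11.8
```

```bash
python3 -c "
from h import *
go(.6075,-.050,.0537,-7)
cv2.imwrite('pics/w4.png',np.vstack([imaging.capture('wrist')[100:400],imaging.capture('scene')[120:300]]))"
```

```text
t 7.33 tcp [ 0.6081 -0.05    0.0912] yaw -7.2 gap 0.027 j7 -1.86 F [ 1.4  0.3 -0.6] -> shift [-0.07  0.01  3.75] rot [-0.  -0.2 -0.2]
```

View pics/w4.png

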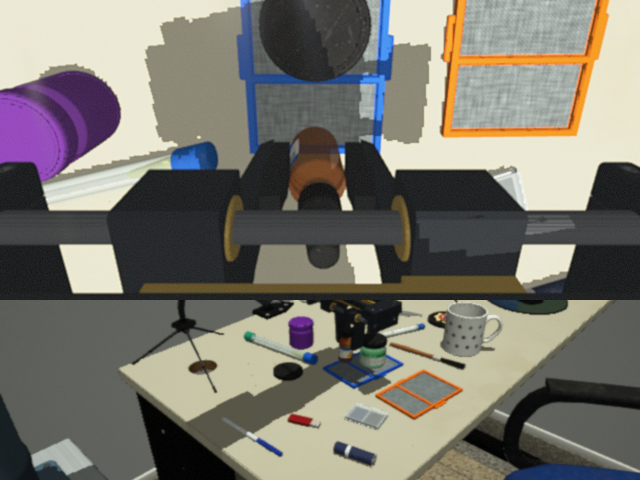

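The jar stands in the large recess and the vial hangs upright over the narrow one. Lowering it now.

Call:
{"name": "send_rows", "arguments": {"increments": [[[0, 0, 1.5, 0, 0, 0, 15], [0, 0, 2.2, 0, 0, 0, 15], [0, 0, 2.6, 0, 0, 0, 15], [0, 0, 2.8, 0, 0, 0, 15], [0, 0, 2.8, 0, 0, 0, 15], [0, 0, 2.8, 0, 0, 0, 15], [0, 0, 2.8, 0, 0, 0, 15]]]}}

```text
t: 8.02
tool_pos: [0.6066, -0.0499, 0.0627]
ee_rot: [0.998, -0.062, 0.0, -0.0]
force: [-0.6, -0.1, -0.7]
finger_gap: 0.027
grasp_force: 11.8
```

```bash
python3 -c "
from h import *
go(.6075,-.050,.0537,-7)"
```

```text
t 8.02 tcp [ 0.6066 -0.0499  0.0627] yaw -7.1 gap 0.027 j7 -1.86 F [-0.6 -0.1 -0.7] -> shift [0.09 0.   0.9 ] rot [-0.  -0.  -0.1]
```

Call:
{"name": "send_rows", "arguments": {"increments": [[[0, 0, 0.4, 0, 0, 0, 15], [0, 0, 0.7, 0, 0, 0, 15], [0, 0, 0.88, 0, 0, 0, 15], [0, 0, 0.92, 0, 0, 0, 15], [0, 0, 0.92, 0, 0, 0, 15], [0, 0, 0.92, 0, 0, 0, 15], [0, 0, 0.92, 0, 0, 0, 40], [0, 0, 0.92, 0, 0, 0, 45], [0, 0, 0.92, 0, 0, 0, 45], [0, 0, 0.92, 0, 0, 0, 45]]]}}

```text
t: 8.85
tool_pos: [0.6061, -0.0501, 0.0527]
ee_rot: [0.998, -0.062, -0.0, 0.0]
force: [0.1, -0.5, -0.2]
finger_gap: 0.0397
grasp_force: 0.0
```

Call:
{"name": "send_rows", "arguments": {"increments": [[[0, 0, 0, 0, 0, 0, 45], [0, 0, -1, 0, 0, 0, 45], [0, 0, -3, 0, 0, 0, 45], [0, 0, -6, 0, 0, 0, 45], [0, 0, -9, 0, 0, 0, 45], [0, 0, -10, 0, 0, 0, 45]]]}}

```text
t: 9.35
tool_pos: [0.6087, -0.0499, 0.1579]
ee_rot: [0.998, -0.062, 0.003, -0.0]
force: [0.2, 0.1, 0.4]
finger_gap: 0.0399
grasp_force: 0.0
```

```bash
python3 -c "
from h import *
q=np.array([[.5325,-.128],[.5467,-.1876],[.5078,-.1977],[.4917,-.1387]])
print('case',q.mean(0),[np.degrees(np.arctan2(*(b-a)[::-1])) for a,b in((q[1],q[0]),(q[2],q[3]))])
go(.52,-.163,.14,-14)
cv2.imwrite('pics/s5.png',cv2.resize(imaging.capture('scene')[120:220,260:480],None,fx=3,fy=3))"
```

```text
case [ 0.519675 -0.163   ] [np.float64(103.40116186672196), np.float64(105.26333550775021)]
t 9.35 tcp [ 0.6087 -0.0499  0.1579] yaw -7.1 gap 0.0399 j7 -1.83 F [0.2 0.1 0.4] -> shift [-7.4  12.33  1.74] rot [-0.1 -0.4  6.9]
```

View pics/s5.png

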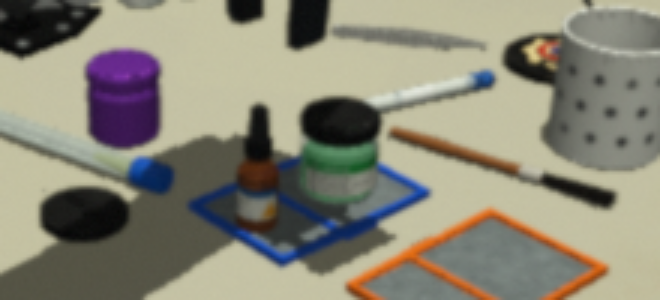

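Blue kit is done: both items stand upright inside their recesses. Next I turn the wrist and approach the case.

Call:
{"name": "send_rows", "arguments": {"increments": [[[-1, 2, 0, 0, 0, -7, 75], [-2, 4, 0, 0, 0, -14, 75], [-3, 6, 0, 0, 0, -21, 75], [-4, 8, 0, 0, 0, -28, 75], [-5, 10, 0, 0, 0, -35, 75], [-6, 11, 0, 0, 0, -42, 75], [-7, 12, 0, 0, 0, -49, 75], [-7.4, 12.3, 0, 0, 0, -56, 75], [-7.4, 12.3, 0, 0, 0, -63, 75], [-7.4, 12.3, 0, 0, 0, -70, 75]]]}}

```text
t: 10.23
tool_pos: [0.5166, -0.1632, 0.1522]
ee_rot: [0.852, 0.524, -0.001, -0.0]
force: [-0.2, 0.4, -0.2]
finger_gap: 0.0662
grasp_force: 0.0
```

Call:
{"name": "send_rows", "arguments": {"increments": [[[0, 0, 0, 0, 0, -7, 75], [0, 0, 0, 0, 0, -14, 75], [0, 0, 0, 0, 0, -21, 75], [0, 0, 0, 0, 0, -28, 75], [0, 0, 0, 0, 0, -35, 75], [0, 0, 0, 0, 0, -41, 75], [0, 0, 0, 0, 0, -41, 75], [0, 0, 0, 0, 0, -41, 75]]]}}

```text
t: 10.9
tool_pos: [0.5171, -0.1627, 0.1523]
ee_rot: [0.618, 0.786, 0.0, -0.001]
force: [-0.0, -0.4, -0.1]
finger_gap: 0.0661
grasp_force: 0.0
```

```bash
python3 -c "
from h import *
import pickle
go(.5197,-.163,.03,104)
i=imaging.camera_info('wrist');im=imaging.capture('wrist');cv2.imwrite('pics/w6.png',im);pickle.dump(i,open('w6.pkl','wb'))"
```

```text
t 10.9 tcp [ 0.5171 -0.1627  0.1523] yaw 103.7 gap 0.0661 j7 0.03 F [-0.  -0.4 -0.1] -> shift [-0.11  0.25 12.23] rot [-0.  -0.1 -0.3]
```

View pics/w6.png

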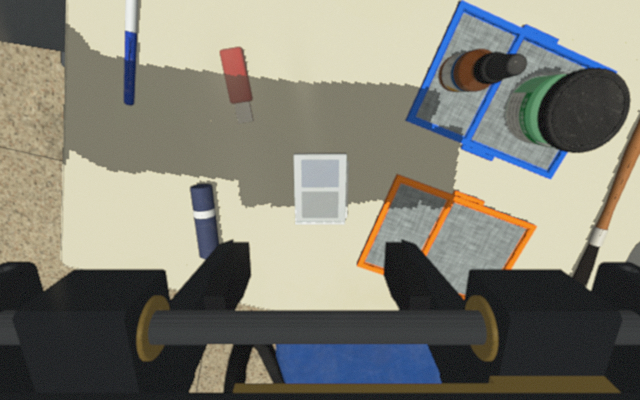

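Wrist view: the case sits square to the jaws at (321,188). Stick end midpoints are at (232,47) and (245,122), and the cell runs from (202,184) to about (208,257).

```bash
python3 -c "
from h import *
import pickle
i=pickle.load(open('w6.pkl','rb'));q=ray(i,[[294,154],[346,154],[347,223],[296,223]],.008);print(q.mean(0),q.round(4))
s=ray(i,[[232,47],[245,122]],.008);print('stick',s,s.mean(0),np.degrees(np.arctan2(*(s[0]-s[1])[::-1])))
go(*q.mean(0),.027,104)"
```

```text
[ 0.52029693 -0.16270745] [[ 0.4917 -0.1384]
 [ 0.5331 -0.1283]
 [ 0.5499 -0.1868]
 [ 0.5065 -0.1974]]
stick [[ 0.42925161 -0.07078507]
 [ 0.4481807  -0.12257866]] [ 0.43871615 -0.09668186] 110.07592409577668
t 10.95 tcp [ 0.5173 -0.1627  0.1525] yaw 103.7 gap 0.0664 j7 0.03 F [-1.4  0.4 -0.3] -> shift [-0.08  0.3  12.55] rot [-0.  -0.  -0.3]
```

Call:
{"name": "send_rows", "arguments": {"increments": [[[0, 0.3, 3, 0, 0, 0, 75], [0, 0.3, 6, 0, 0, 0, 75], [0, 0.3, 9, 0, 0, 0, 75], [0, 0.3, 11, 0, 0, 0, 75], [0, 0.3, 12, 0, 0, 0, 75], [0, 0.3, 12.2, 0, 0, 0, 75], [0, 0.3, 12.2, 0, 0, 0, 75], [0, 0.3, 12.2, 0, 0, 0, 75]]], "grip_force": 15}}

```text
t: 11.62
tool_pos: [0.5215, -0.1621, 0.0321]
ee_rot: [0.617, 0.787, 0.0, 0.001]
force: [1.0, 0.0, 0.4]
finger_gap: 0.0657
grasp_force: 0.0
```

```bash
python3 -c "
from h import *
go(.5203,-.1627,.026,104)"
```

```text
t 11.62 tcp [ 0.5215 -0.1621  0.0321] yaw 103.8 gap 0.0657 j7 -0.11 F [1.  0.  0.4] -> shift [-0.03 -0.13  0.61] rot [ 0.1  0.1 -0.2]
```

Call:
{"name": "send_rows", "arguments": {"increments": [[[0, -0.1, 0.4, 0, 0, 0, 75], [0, -0.1, 0.6, 0, 0, 0, 75], [0, -0.1, 0.6, 0, 0, 0, 75], [0, -0.1, 0.6, 0, 0, 0, 35], [0, -0.1, 0.6, 0, 0, 0, 35], [0, -0.1, 0.6, 0, 0, 0, 35], [0, -0.1, 0.6, 0, 0, 0, 35], [0, -0.1, 0.6, 0, 0, 0, 35], [0, -0.1, 0.6, 0, 0, 0, 35]]]}}

```text
t: 12.37
tool_pos: [0.5197, -0.1622, 0.0251]
ee_rot: [0.617, 0.787, 0.0, 0.0]
force: [-0.6, 0.3, 0.8]
finger_gap: 0.0432
grasp_force: 15.0
```

```bash
python3 -c "
from h import *
go(.667,-.191,.07,83)"
```

```text
t 12.37 tcp [ 0.5197 -0.1622  0.0251] yaw 103.9 gap 0.0432 j7 -0.11 F [-0.6  0.3  0.8] -> shift [-6.32 13.61 -4.49] rot [ 0.   0.  20.9]
```

Call:
{"name": "send_rows", "arguments": {"increments": [[[0, 0, -1.5, 0, 0, 0, 35], [0, 0, -3, 0, 0, 0, 35], [-1, 2, -4.5, 0, 0, 3, 35], [-2, 4, -4.5, 0, 0, 7, 35], [-3, 6, -4.5, 0, 0, 11, 35], [-4, 8.5, -4.5, 0, 0, 15, 35], [-5, 11, -4.5, 0, 0, 18, 35], [-6, 13, -4.5, 0, 0, 21, 35], [-6.3, 13.6, -4.5, 0, 0, 21, 35], [-6.3, 13.6, -4.5, 0, 0, 21, 35]]]}}

```text
t: 13.2
tool_pos: [0.6684, -0.1907, 0.0714]
ee_rot: [0.749, 0.662, 0.001, 0.001]
force: [0.5, 0.1, -0.3]
finger_gap: 0.0433
grasp_force: 15.0
```

```bash
python3 -c "
from h import *
import pickle
go(.667,-.191,.03,83)
i=imaging.camera_info('wrist');im=imaging.capture('wrist');cv2.imwrite('pics/w7.png',im);pickle.dump(i,open('w7.pkl','wb'))"
```

```text
t 13.2 tcp [ 0.6684 -0.1907  0.0714] yaw 82.9 gap 0.0433 j7 -0.27 F [ 0.5  0.1 -0.3] -> shift [-0.04 -0.14  4.14] rot [ 0.1 -0.  -0.1]
```

View pics/w7.png

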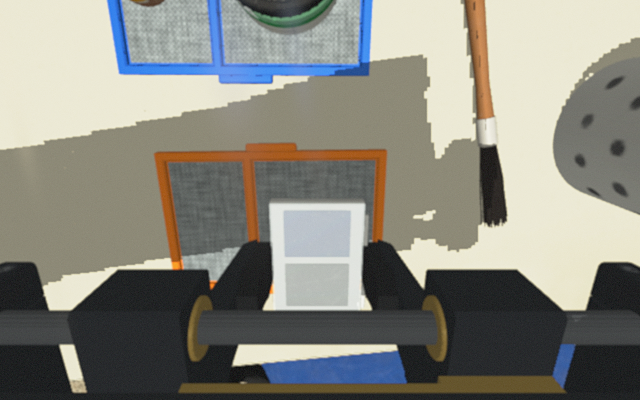

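Wrist view: the case is held level over the orange large recess, with the mug edge at (554,150) on the right. I'll check mug clearance and the tray fit.

```bash
python3 -c "
from h import *
import pickle
i=pickle.load(open('w7.pkl','rb'))
for z in(.05,.09):print(z,ray(i,[[554,150],[600,200]],z))
print('tray corner near-blue',ray(i,[[156,154],[386,151],[250,153]],.006))
q=ray(i,[[270,201],[363,201]],.054);print('case edge',q,q.mean(0),np.degrees(np.arctan2(*(q[0]-q[1])[::-1])))
"
```

```text
0.05 [[ 0.77941898 -0.15106421]
 [ 0.80279432 -0.17745256]]
0.09 [[ 0.75141851 -0.14094463]
 [ 0.76835412 -0.16006317]]
tray corner near-blue [[ 0.5817899  -0.13614748]
 [ 0.71387658 -0.15080738]
 [ 0.63578754 -0.14227262]]
case edge [[ 0.65139549 -0.15775315]
 [ 0.69304035 -0.16294333]] [ 0.67221792 -0.16034824] 172.89588016054194
```

Call:
{"name": "send_rows", "arguments": {"increments": [[[0, -0.1, 1.5, 0, 0, 0, 35], [0, -0.1, 3, 0, 0, 0, 35], [0, -0.1, 3.6, 0, 0, 0, 35], [0, -0.1, 3.7, 0, 0, 0, 35], [0, -0.1, 3.7, 0, 0, 0, 35], [0, -0.1, 3.7, 0, 0, 0, 35]]]}}

```text
t: 13.75
tool_pos: [0.6657, -0.1905, 0.033]
ee_rot: [0.75, 0.662, 0.0, -0.0]
force: [-0.3, -1.1, -0.9]
finger_gap: 0.043
grasp_force: 15.0
```

```bash
python3 -c "
from h import *
go(.667,-.191,.0295,83)"
```

```text
t 13.75 tcp [ 0.6657 -0.1905  0.033 ] yaw 82.9 gap 0.043 j7 -0.29 F [-0.3 -1.1 -0.9] -> shift [-0.03  0.14  0.35] rot [-0.  -0.  -0.1]
```

Call:
{"name": "send_rows", "arguments": {"increments": [[[0, 0.1, 0.2, 0, 0, 0, 35], [0, 0.1, 0.35, 0, 0, 0, 35], [0, 0.1, 0.35, 0, 0, 0, 35], [0, 0.1, 0.35, 0, 0, 0, 60], [0, 0.1, 0.35, 0, 0, 0, 62], [0, 0.1, 0.35, 0, 0, 0, 62], [0, 0.1, 0.35, 0, 0, 0, 62], [0, 0.1, -2, 0, 0, 0, 62], [0, 0.1, -5, 0, 0, 0, 62], [0, 0.1, -8, 0, 0, 0, 62]]]}}

```text
t: 14.58
tool_pos: [0.6661, -0.1906, 0.1132]
ee_rot: [0.75, 0.662, -0.0, -0.001]
force: [1.4, 1.4, -1.1]
finger_gap: 0.0546
grasp_force: 0.0
```

```bash
python3 -c "
from h import *
import pickle
go(.438,-.0965,.12,109)
i=imaging.camera_info('wrist');im=imaging.capture('wrist');cv2.imwrite('pics/w8.png',im);pickle.dump(i,open('w8.pkl','wb'))"
```

```text
t 14.58 tcp [ 0.6661 -0.1906  0.1132] yaw 82.9 gap 0.0546 j7 -0.25 F [ 1.4  1.4 -1.1] -> shift [  6.51 -23.8   -0.63] rot [ -0.1  -0.  -26.1]
```

View pics/w8.png

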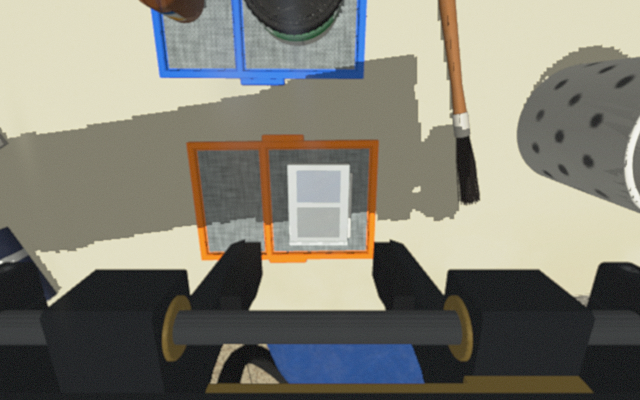

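Wrist view: the case lies flat inside the large recess with corners (287,165) and (350,245).

Call:
{"name": "send_rows", "arguments": {"increments": [[[1, -4, 0, 0, 0, -4, 45], [2, -8, 0, 0, 0, -8, 45], [3, -12, 0, 0, 0, -12, 45], [4, -15, 0, 0, 0, -16, 45], [5, -18, 0, 0, 0, -20, 45], [6, -21, 0, 0, 0, -24, 45], [6.5, -23, 0, 0, 0, -26, 45], [6.5, -23.8, 0, 0, 0, -27, 45], [6.5, -23.8, 0, 0, 0, -27, 45], [6.5, -23.8, 0, 0, 0, -27, 45]]]}}

```text
t: 15.47
tool_pos: [0.44, -0.0975, 0.1134]
ee_rot: [0.575, 0.818, 0.0, 0.001]
force: [0.1, -0.3, -0.4]
finger_gap: 0.0394
grasp_force: 0.0
```

```bash
python3 -c "
from h import *
import pickle
i=pickle.load(open('w8.pkl','rb'));q=ray(i,[[287,165],[349,164],[350,245],[289,244]],.011);print('case',q.round(4),q.mean(0),np.degrees(np.arctan2(*(q[0]-q[3])[::-1])),np.degrees(np.arctan2(*(q[1]-q[2])[::-1])))
go(.438,-.0965,.03,109)
i=imaging.camera_info('wrist');im=imaging.capture('wrist');cv2.imwrite('pics/w9.png',im);pickle.dump(i,open('w9.pkl','wb'))
H,S,V=cv2.split(cv2.cvtColor(im,cv2.COLOR_BGR2HSV))
c=blob((S>110)&((H<8)|(H>170)),(240,100,400,300));print(cv2.minAreaRect(c),rect(i,c,.008))
"
```

```text
case [[ 0.649  -0.159 ]
 [ 0.692  -0.1636]
 [ 0.6869 -0.2256]
 [ 0.6413 -0.2191]] [ 0.667286   -0.19182384] 82.76443554595981 85.27141729738905
t 15.47 tcp [ 0.44   -0.0975  0.1134] yaw 109.8 gap 0.0394 j7 -0.07 F [ 0.1 -0.3 -0.4] -> shift [ 0.17 -0.16  8.33] rot [0.1 0.1 0.8]
((313.3902587890625, 189.76792907714844), (52.06571960449219, 22.49027442932129), 88.31531524658203) [434.3 -89.2  39.3  16.3 -68.5]
```

View pics/w9.png

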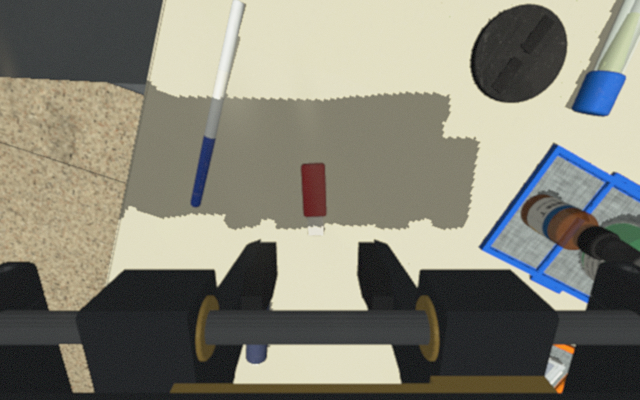

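Wrist view: stick at (313,190) with its plug at (316,230), between the jaws and about 1.7° off.

Call:
{"name": "send_rows", "arguments": {"increments": [[[0.1, -0.2, 3, 0, 0, -1, 45], [0.1, -0.2, 6, 0, 0, -1, 45], [0.1, -0.2, 7.5, 0, 0, -1, 45], [0.1, -0.2, 8.3, 0, 0, -1, 45], [0.1, -0.2, 8.4, 0, 0, -1, 45], [0.1, -0.2, 8.4, 0, 0, -1, 45], [0.1, -0.2, 8.4, 0, 0, -1, 45]]], "grip_force": 10}}

```text
t: 16.1
tool_pos: [0.4377, -0.0966, 0.0298]
ee_rot: [0.568, 0.823, 0.0, 0.001]
force: [0.1, 0.6, 0.9]
finger_gap: 0.0396
grasp_force: 0.0
```

```bash
python3 -c "
from h import *
go(.4373,-.097,.0245,111)"
```

```text
t 16.1 tcp [ 0.4377 -0.0966  0.0298] yaw 110.8 gap 0.0396 j7 -0.22 F [0.1 0.6 0.9] -> shift [-0.02 -0.05  0.53] rot [ 0.1  0.  -0.2]
```

Call:
{"name": "send_rows", "arguments": {"increments": [[[0, 0, 0.4, 0, 0, 0, 45], [0, 0, 0.53, 0, 0, 0, 45], [0, 0, 0.53, 0, 0, 0, 45], [0, 0, 0.53, 0, 0, 0, 10], [0, 0, 0.53, 0, 0, 0, 10], [0, 0, 0.53, 0, 0, 0, 10], [0, 0, 0.53, 0, 0, 0, 10], [0, 0, 0.53, 0, 0, 0, 10], [0, 0, 0.53, 0, 0, 0, 10]]]}}

```text
t: 16.85
tool_pos: [0.4365, -0.0965, 0.0238]
ee_rot: [0.567, 0.823, -0.0, 0.0]
force: [0.4, -0.2, 2.4]
finger_gap: 0.0172
grasp_force: 10.0
```

```bash
python3 -c "
from h import *
go(.667,-.1915,.08,84)"
```

```text
t 16.85 tcp [ 0.4365 -0.0965  0.0238] yaw 110.9 gap 0.0172 j7 -0.23 F [ 0.4 -0.2  2.4] -> shift [-17.09  18.16  -5.62] rot [ 0.   0.  26.9]
```

Call:
{"name": "send_rows", "arguments": {"increments": [[[0, 0, -2, 0, 0, 0, 10], [0, 0, -4.5, 0, 0, 0, 10], [-2.5, 2.7, -5.6, 0, 0, 4, 10], [-5, 5.4, -5.6, 0, 0, 8, 10], [-7.5, 8, -5.6, 0, 0, 12, 10], [-10, 10.7, -5.6, 0, 0, 16, 10], [-12.5, 13.4, -5.6, 0, 0, 20, 10], [-15, 16, -5.6, 0, 0, 24, 10], [-16.5, 17.6, -5.6, 0, 0, 26, 10], [-17, 18.1, -5.6, 0, 0, 27, 10]]]}}

```text
t: 17.68
tool_pos: [0.6689, -0.1923, 0.0795]
ee_rot: [0.745, 0.667, 0.001, 0.001]
force: [-0.6, 0.5, -0.2]
finger_gap: 0.0176
grasp_force: 10.0
```

Call:
{"name": "send_rows", "arguments": {"increments": [[[0, 0, 0, 0, 0, 0, 10], [0, 0, 0, 0, 0, 0, 10]]]}}

```text
t: 17.85
tool_pos: [0.6649, -0.1902, 0.0791]
ee_rot: [0.743, 0.669, -0.0, -0.001]
force: [-1.4, 0.8, -0.1]
finger_gap: 0.017
grasp_force: 10.0
```

```bash
python3 -c "
from h import *
import pickle
go(.667,-.1915,.0355,84)
i=imaging.camera_info('wrist');im=imaging.capture('wrist');cv2.imwrite('pics/w10.png',im);pickle.dump(i,open('w10.pkl','wb'))"
```

```text
t 17.85 tcp [ 0.6649 -0.1902  0.0791] yaw 83.9 gap 0.017 j7 -0.25 F [-1.4  0.8 -0.1] -> shift [-0.11  0.23  4.36] rot [-0.1 -0.  -0.1]
```

View pics/w10.png

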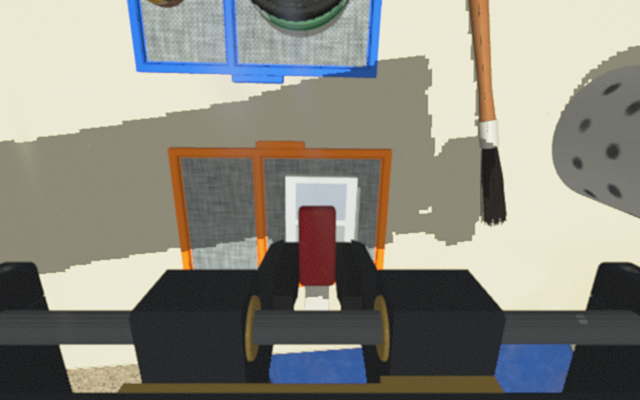

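Wrist view: the stick is held with its end edge from (299,207) to (335,207), above the case, whose top edge runs from (286,178) to (357,178).

```bash
python3 -c "
from h import *
import pickle
i=pickle.load(open('w10.pkl','rb'));p,R,o=pose()
a=np.radians(84);T=np.array([[np.cos(a),np.sin(a)],[np.sin(a),-np.cos(a)]])
c=ray(i,[[286,178],[357,178]],.011);s=ray(i,[[299,207],[335,207]],.063)
print('tool axes mm: case edge',((c-p[:2])@T.T*1000).round(1),'stick edge',((s-p[:2])@T.T*1000).round(1))
go(.667,-.1915,.0355,84)"
```

```text
tool axes mm: case edge [[ 28.4 -18.1]
 [ 28.4  24.5]] stick edge [[28.1 -7.5]
 [28.1  8.7]]
t 17.9 tcp [ 0.6645 -0.19    0.0792] yaw 84.0 gap 0.0175 j7 -0.25 F [-0.9  0.4 -1.2] -> shift [-0.13  0.27  4.37] rot [-0.1 -0.  -0. ]
```

Call:
{"name": "send_rows", "arguments": {"increments": [[[-0.1, 0.15, 1.5, 0, 0, 0, 10], [-0.2, 0.25, 3, 0, 0, 0, 10], [-0.2, 0.25, 3.8, 0, 0, 0, 10], [-0.2, 0.25, 4, 0, 0, 0, 10], [-0.2, 0.25, 4, 0, 0, 0, 10], [-0.2, 0.25, 4, 0, 0, 0, 10], [-0.2, 0.25, 4, 0, 0, 0, 10]]]}}

```text
t: 18.48
tool_pos: [0.6688, -0.193, 0.0402]
ee_rot: [0.744, 0.668, 0.0, 0.0]
force: [-0.4, -0.1, -0.5]
finger_gap: 0.0171
grasp_force: 10.0
```

```bash
python3 -c "
from h import *
go(.667,-.192,.0352,84)"
```

```text
t 18.48 tcp [ 0.6688 -0.193   0.0402] yaw 83.9 gap 0.0171 j7 -0.27 F [-0.4 -0.1 -0.5] -> shift [ 0.09 -0.19  0.5 ] rot [ 0.  -0.  -0.1]
```

Call:
{"name": "send_rows", "arguments": {"increments": [[[0, -0.1, 0.3, 0, 0, 0, 10], [0, -0.1, 0.5, 0, 0, 0, 10], [0, -0.1, 0.5, 0, 0, 0, 10], [0, -0.1, 0.5, 0, 0, 0, 10], [0, -0.1, 0.5, 0, 0, 0, 32], [0, -0.1, 0.5, 0, 0, 0, 35], [0, -0.1, 0.5, 0, 0, 0, 35], [0, -0.1, -2, 0, 0, 0, 35], [0, -0.1, -5, 0, 0, 0, 35], [0, -0.1, -8, 0, 0, 0, 35]]]}}

```text
t: 19.32
tool_pos: [0.6667, -0.1928, 0.1199]
ee_rot: [0.744, 0.668, -0.0, -0.001]
force: [0.7, -0.3, 0.4]
finger_gap: 0.031
grasp_force: 0.0
```

```bash
python3 -c "
from h import *
import pickle
go(.43,-.2145,.115,105)
i=imaging.camera_info('wrist');im=imaging.capture('wrist');cv2.imwrite('pics/w11.png',im);pickle.dump(i,open('w11.pkl','wb'))"
```

```text
t 19.32 tcp [ 0.6667 -0.1928  0.1199] yaw 83.9 gap 0.031 j7 -0.23 F [ 0.7 -0.3  0.4] -> shift [ -4.68 -23.3    0.53] rot [ -0.1  -0.  -21.1]
```

View pics/w11.png

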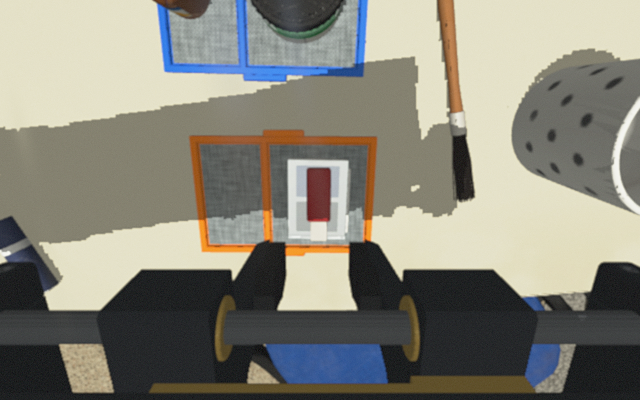

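Wrist view: the stick lies centred lengthwise on the case, stick columns 306–331 against case columns 288–348. That was my last picture to view, so the cell is done on numbers.

Call:
{"name": "send_rows", "arguments": {"increments": [[[-0.5, -3, 0, 0, 0, -3, 45], [-1, -6, 0, 0, 0, -6, 45], [-2, -10, 0, 0, 0, -9, 45], [-3, -14, 0, 0, 0, -12, 45], [-4, -18, 0, 0, 0, -16, 45], [-4.7, -21, 0, 0, 0, -19, 45], [-4.7, -23, 0, 0, 0, -21, 45], [-4.7, -23.3, 0, 0, 0, -21, 45], [-4.7, -23.3, 0, 0, 0, -21, 45], [-4.7, -23.3, 0, 0, 0, -21, 45]]]}}

```text
t: 20.2
tool_pos: [0.4323, -0.2149, 0.1201]
ee_rot: [0.61, 0.792, 0.001, 0.001]
force: [1.5, 0.3, 0.7]
finger_gap: 0.04
grasp_force: 0.0
```

```bash
python3 -c "
from h import *
import pickle
i=pickle.load(open('w11.pkl','rb'));a=np.radians(84);T=np.array([[np.cos(a),np.sin(a)],[np.sin(a),-np.cos(a)]])
print('case',(ray(i,[[318,159],[318.5,240]],.011)@T.T).round(4),'stick',(ray(i,[[318.5,168],[319,241]],.019)@T.T).round(4))
i=imaging.camera_info('wrist');im=imaging.capture('wrist');H,S,V=cv2.split(cv2.cvtColor(im,cv2.COLOR_BGR2HSV))
m=((H>105)&(H<130)&(S>80)&(V<110))
c=blob(m,(250,90,390,300));print(cv2.boundingRect(c),cv2.minAreaRect(c))
m=cv2.morphologyEx(m.astype(np.uint8),cv2.MORPH_CLOSE,np.ones((25,25)));c=blob(m,(250,90,390,300));print(cv2.boundingRect(c));r=rect(i,c,.0095);print(r)
go(.430,-.2135,.026,105)"
```

```text
case [[-0.0899  0.684 ]
 [-0.1532  0.6843]] stick [[-0.0946  0.6843]
 [-0.1502  0.6847]]
(326, 296, 13, 4) ((332.0, 297.5), (3.0, 12.0), 90.0)
(303, 177, 16, 64)
[ 425.1 -224.7   51.2   10.5  -63.1]
t 20.25 tcp [ 0.4327 -0.2148  0.1201] yaw 104.9 gap 0.0397 j7 0.14 F [0.1 0.5 0.4] -> shift [ 0.2  -0.25  9.41] rot [ 0.1  0.  -0.1]
```

```bash
python3 -c "
from h import *
i=imaging.camera_info('wrist');im=imaging.capture('wrist').astype(int)
m=(im[:,:,0]>im[:,:,2]+6)
m=cv2.morphologyEx(m.astype(np.uint8),cv2.MORPH_OPEN,np.ones((3,3)))
m=cv2.morphologyEx(m,cv2.MORPH_CLOSE,np.ones((15,15)))
c=blob(m,(230,80,400,265));print(cv2.boundingRect(c),cv2.minAreaRect(c),rect(i,c,.0095))
for r in range(130,260,10):print(r,[int(x) for x in im[r,270:370:6].mean(1)])
"
```

```text
(302, 157, 23, 85) ((313.0, 199.0), (84.0, 22.0), 90.0) [ 429.7 -215.4   66.2   16.2  -75.5]
130 [120, 121, 116, 119, 119, 119, 120, 123, 119, 123, 122, 122, 120, 118, 123, 120, 121]
140 [118, 117, 119, 120, 119, 121, 118, 120, 121, 119, 119, 121, 122, 121, 120, 120, 122]
150 [121, 118, 118, 120, 120, 119, 120, 118, 122, 123, 121, 121, 118, 122, 121, 121, 120]
160 [119, 120, 121, 121, 120, 92, 60, 67, 63, 55, 121, 119, 120, 120, 120, 119, 118]
170 [119, 119, 119, 121, 120, 91, 55, 64, 66, 62, 119, 120, 118, 118, 120, 121, 118]
180 [122, 118, 122, 120, 121, 95, 55, 59, 63, 59, 121, 120, 122, 121, 120, 121, 121]
190 [210, 131, 119, 120, 119, 116, 137, 147, 141, 116, 118, 119, 120, 119, 118, 121, 118]
200 [117, 123, 120, 120, 121, 101, 50, 57, 62, 69, 119, 120, 121, 121, 118, 120, 119]
210 [119, 122, 121, 122, 120, 108, 54, 58, 60, 67, 119, 120, 121, 123, 119, 119, 119]
220 [212, 158, 115, 117, 118, 103, 50, 53, 56, 70, 211, 214, 217, 189, 213, 208, 215]
230 [211, 212, 212, 212, 212, 212, 73, 94, 84, 77, 213, 213, 213, 212, 213, 213, 214]
240 [212, 211, 212, 211, 211, 214, 90, 90, 78, 188, 211, 211, 212, 212, 213, 213, 215]
250 [34, 121, 212, 211, 211, 211, 211, 211, 210, 211, 211, 210, 210, 212, 212, 22, 26]
```

Call:
{"name": "send_rows", "arguments": {"increments": [[[0, -0.3, 3, 0, 0, -0.5, 45], [0, -0.3, 6, 0, 0, -0.5, 45], [0, -0.3, 8, 0, 0, -0.5, 45], [0, -0.3, 9, 0, 0, -0.5, 45], [0, -0.3, 9.3, 0, 0, -0.5, 45], [0, -0.3, 9.3, 0, 0, -0.5, 45], [0, -0.3, 9.3, 0, 0, -0.5, 10], [0, -0.3, 9.3, 0, 0, -0.5, 10], [0, -0.3, 9.3, 0, 0, -0.5, 10], [0, -0.3, 9.3, 0, 0, -0.5, 10]]], "grip_force": 15}}

```text
t: 21.13
tool_pos: [0.4285, -0.216, 0.0276]
ee_rot: [0.606, 0.795, 0.0, 0.001]
force: [0.5, -0.5, 4.8]
finger_gap: 0.0185
grasp_force: 15.0
```

Call:
{"name": "send_rows", "arguments": {"increments": [[[0, 0, 0, 0, 0, 0, 10], [0, 0, 0, 0, 0, 0, 10]]]}}

```text
t: 21.3
tool_pos: [0.4285, -0.216, 0.0276]
ee_rot: [0.606, 0.795, 0.0, 0.001]
force: [-0.7, 0.5, 6.8]
finger_gap: 0.0181
grasp_force: 15.0
```

```bash
python3 -c "
from h import *
go(.6026,-.183,.08,83)"
```

```text
t 21.3 tcp [ 0.4285 -0.216   0.0276] yaw 105.4 gap 0.0181 j7 -0.0 F [-0.7  0.5  6.8] -> shift [-1.44 17.67 -5.22] rot [ 0.1  0.1 22.4]
```

Call:
{"name": "send_rows", "arguments": {"increments": [[[0, 0, -2, 0, 0, 0, 10], [0, 0, -4.5, 0, 0, 0, 10], [-0.2, 3, -5.2, 0, 0, 3, 10], [-0.4, 6, -5.2, 0, 0, 7, 10], [-0.7, 9, -5.2, 0, 0, 11, 10], [-1, 12, -5.2, 0, 0, 15, 10], [-1.3, 15, -5.2, 0, 0, 19, 10], [-1.4, 17, -5.2, 0, 0, 22.4, 10], [-1.4, 17.6, -5.2, 0, 0, 22.4, 10], [-1.4, 17.6, -5.2, 0, 0, 22.4, 10]]]}}

```text
t: 22.13
tool_pos: [0.6023, -0.1813, 0.0788]
ee_rot: [0.748, 0.663, 0.001, 0.0]
force: [-0.4, 0.5, 0.0]
finger_gap: 0.0183
grasp_force: 15.0
```

Call:
{"name": "send_rows", "arguments": {"increments": [[[0, 0, 0, 0, 0, 0, 10], [0, 0, 2, 0, 0, 0, 10], [0, 0, 3.5, 0, 0, 0, 10], [0, 0, 4, 0, 0, 0, 10], [0, 0, 4, 0, 0, 0, 10], [0, 0, 4, 0, 0, 0, 10]]]}}

```text
t: 22.63
tool_pos: [0.6005, -0.1827, 0.0385]
ee_rot: [0.749, 0.662, -0.0, -0.0]
force: [-0.2, -0.1, 0.1]
finger_gap: 0.018
grasp_force: 15.0
```

```bash
python3 -c "
from h import *
go(.6026,-.183,.031,83)
i=imaging.camera_info('wrist');im=imaging.capture('wrist').astype(int);cv2.imwrite('pics/w12.png',im)
m=cv2.morphologyEx((im[:,:,0]>im[:,:,2]+12).astype(np.uint8),cv2.MORPH_OPEN,np.ones((3,3)))
m=cv2.morphologyEx(m,cv2.MORPH_CLOSE,np.ones((15,15)))
c=blob(m,(270,120,360,300));x,y,w,h=cv2.boundingRect(c);print(x,y,w,h,'far end',ray(i,[[x+w/2,y]],.02))
H,S,V=cv2.split(cv2.cvtColor(im.astype(np.uint8),cv2.COLOR_BGR2HSV))
for col in(x-12,x+w+12):print(col,[(r,int(H[r,col]),int(S[r,col])) for r in range(60,240) if H[r,col]<20 and S[r,col]>140][::3])
"
```

```text
t 22.63 tcp [ 0.6005 -0.1827  0.0385] yaw 83.0 gap 0.018 j7 -0.32 F [-0.2 -0.1  0.1] -> shift [-0.    0.21  0.75] rot [-0.1 -0.  -0. ]
298 191 39 109 far end [[ 0.60522788 -0.14799193]]
286 [(162, 11, 173), (165, 13, 209), (168, 13, 209), (171, 14, 215)]
349 [(161, 13, 146), (164, 13, 212), (167, 13, 214), (170, 13, 210), (173, 13, 153)][ WARN:0@0.687] global loadsave.cpp:1063 imwrite_ Unsupported depth image for selected encoder is fallbacked to CV_8U.
```

Call:
{"name": "send_rows", "arguments": {"increments": [[[-0.1, 0.1, 0.4, 0, 0, 0, 10], [-0.1, 0.1, 0.7, 0, 0, 0, 10], [-0.1, 0.1, 0.75, 0, 0, 0, 10], [-0.1, 0.1, 0.75, 0, 0, 0, 10], [-0.1, 0.1, 0.75, 0, 0, 0, 32], [-0.1, 0.1, 0.75, 0, 0, 0, 35], [-0.1, 0.1, 0.75, 0, 0, 0, 35], [-0.1, 0.1, -1, 0, 0, 0, 35], [-0.1, 0.1, -4, 0, 0, 0, 35], [-0.1, 0.1, -7, 0, 0, 0, 35]]]}}

```text
t: 23.52
tool_pos: [0.6013, -0.1833, 0.1088]
ee_rot: [0.749, 0.663, -0.001, -0.001]
force: [0.4, -0.0, 0.7]
finger_gap: 0.031
grasp_force: 0.0
```

Call:
{"name": "send_rows", "arguments": {"increments": [[[0, 0, -3, 0, 0, 0, 35], [0, 0, -6, 0, 0, 0, 35], [0, 0, -8, 0, 0, 0, 35], [0, -4, -8, 0, 0, 0, 35], [0, -8, -8, 0, 0, 0, 35], [0, -12, -8, 0, 0, 0, 35], [0, -15, -8, 0, 0, 0, 35], [0, -16, -8, 0, 0, 0, 35], [0, -16, -8, 0, 0, 0, 35]]]}}

```text
t: 24.27
tool_pos: [0.4409, -0.1642, 0.1888]
ee_rot: [0.749, 0.662, -0.001, -0.0]
force: [0.1, 0.2, -0.7]
finger_gap: 0.031
grasp_force: 0.0
```

```bash
python3 -c "
from h import *
go(.6,-.183,.2,83)
i=imaging.camera_info('top');im=imaging.capture('top');cv2.imwrite('pics/t13.png',im);b=im.astype(int)
H,S,V=cv2.split(cv2.cvtColor(im,cv2.COLOR_BGR2HSV));G=b.mean(2)
a=np.radians(-7);u=np.array([[np.cos(a),np.sin(a)],[-np.sin(a),np.cos(a)]]).T
def loc(n,m,box,z,ctr):
  try:
    r=rect(i,blob(m,box),z);print(n,r,'tray mm',((r[:2]-np.array(ctr))@u).round(1))
  except Exception as e:print(n,e)
B=[645.5,-54.5];O=[642,-188]
loc('cell',(b[:,:,0]>b[:,:,2]+12),(366,155,420,186),.014,O)
loc('stick',(S>110)&((H<6)|(H>170)),(374,112,420,156),.019,O)
loc('vial',V<60,(298,152,350,186),.07,B)
loc('jar',V<50,(298,108,350,156),.059,B)
loc('cap',V<60,(254,192,292,228),.01,B)
"
```

```text
t 24.27 tcp [ 0.4409 -0.1642  0.1888] yaw 82.9 gap 0.031 j7 -0.19 F [ 0.1  0.2 -0.7] -> shift [ 0.09 16.02 -1.15] rot [-0.1  0.1 -0.1]
cell [ 599.8 -193.4   36.1   17.    84.3] tray mm [-41.2 -10.5]
stick [ 666.6 -184.2   38.3   17.1   82.8] tray mm [24.   6.8]
vial [590.5 -44.8  29.   23.8   9.9] tray mm [-55.8   2.9]
jar [667.6 -56.   51.6  51.3  43.2] tray mm [22.1  1.2]
cap [527.7  43.4  55.9  54.1  88.8] tray mm [-128.9   82.8]
```

```bash
python3 -c "
from h import *
s=cv2.resize(imaging.capture('scene')[120:220,260:480],None,fx=3,fy=3);o=cv2.imread('pics/s5.png')
d=cv2.absdiff(s,o).max(2)
for n,bx in(('vial+jar',(230,95,385,235)),('vial',(232,100,285,235)),('purple',(80,45,165,145)),('cap',(35,185,135,240))):
  x0,y0,x1,y1=bx;e=d[y0:y1,x0:x1];print(n,e.mean().round(1),(e>60).mean().round(3))
i=imaging.camera_info('top');im=cv2.imread('pics/t13.png');b=im.astype(int);V=b.max(2)
m=((b[:,:,0]>b[:,:,2]+8)|(V>150)).astype(np.uint8)
a=np.radians(-7);u=np.array([[np.cos(a),np.sin(a)],[-np.sin(a),np.cos(a)]]).T
k=np.zeros_like(m);k[160:180,371:415]=m[160:180,371:415]
k=cv2.morphologyEx(k,cv2.MORPH_OPEN,np.ones((3,3)))
c=np.argwhere(k)[:,::-1];r=((ray(i,c,.014)*1000-[642,-188])@u);print('cell extent',np.percentile(r,[1,99],axis=0).round(1))
"
```

```text
vial+jar 35.9 0.255
vial 47.0 0.3
purple 42.4 0.291
cap 16.7 0.085
cell extent [[-50.4 -28.4]
 [-32.5  33.9]]
```

```bash
python3 -c "
from h import *
s=cv2.resize(imaging.capture('scene')[120:220,260:480],None,fx=3,fy=3);o=cv2.imread('pics/s5.png')
for im in(o,s):
  b=im.astype(int);H,S,V=cv2.split(cv2.cvtColor(im,cv2.COLOR_BGR2HSV))
  for n,m,bx in(('brown',(H<14)&(S>120),(220,90,300,250)),('dropper',V<45,(235,95,285,170)),('green',(H>40)&(H<85)&(S>60),(290,120,390,200)),('purple',(H>125)&(H<150)&(S>80),(70,40,180,160))):
    print(n,cv2.boundingRect(blob(m,bx)),end=' ')
  print()
i=imaging.camera_info('top');im=cv2.imread('pics/t13.png');H,S,V=cv2.split(cv2.cvtColor(im,cv2.COLOR_BGR2HSV))
print(cv2.boundingRect(blob((H<14)&(S>110),(298,150,350,190))))
c=blob((H<14)&(S>110),(298,150,350,190));print(rect(i,c,.05))
"
```

```text
brown (238, 158, 40, 31) dropper (245, 108, 27, 54) green (300, 137, 77, 49) purple (87, 50, 72, 97) 
brown (240, 158, 36, 31) dropper (248, 95, 37, 66) green (301, 137, 76, 47) purple (88, 52, 71, 95) 
(314, 165, 14, 12)
[593.8 -46.4  23.3  20.   88.7]
```

```bash
python3 -c "
from h import *
s=imaging.camera_info('scene');a=np.radians(-7);u=np.array([[np.cos(a),np.sin(a)],[-np.sin(a),np.cos(a)]]).T
f=lambda uv,z:((ray(s,np.array([uv])/3+[260,120],z)*1000-[645.5,-54.5])@u).round(1)
print('base near point',f([257,229],.003),'tray front edge left corner',f([190,205],.006),'bottom corner',f([280,262],.006))
t=imaging.camera_info('top');print('front base from top',((ray(t,[[321,177]],.003)*1000-[645.5,-54.5])@u).round(1))
im=cv2.imread('pics/t13.png').astype(int)
for r in range(160,190,2):print(r,im[r,321].tolist(),im[r,306].tolist())
"
```

```text
base near point [[-55.5 -10.1]] tray front edge left corner [[-72.6  36.8]] bottom corner [[-73.5 -51.2]]
front base from top [[-56.1   0.6]]
160 [116, 117, 114] [114, 115, 112]
162 [59, 62, 58] [114, 115, 111]
164 [55, 57, 57] [114, 115, 112]
166 [55, 58, 57] [109, 110, 106]
168 [23, 25, 22] [110, 110, 107]
170 [18, 21, 20] [108, 111, 106]
172 [16, 22, 23] [115, 117, 112]
174 [21, 39, 70] [118, 117, 112]
176 [7, 25, 49] [116, 118, 114]
178 [66, 69, 68] [124, 112, 100]
180 [120, 81, 58] [162, 95, 55]
182 [166, 98, 57] [133, 123, 119]
184 [140, 150, 152] [149, 165, 168]
186 [146, 162, 165] [147, 163, 166]
188 [150, 165, 167] [147, 163, 167]
```

```bash
python3 -c "
from workcell import ctrl
print(ctrl.job_done())"
```

```text
the job is handed in; nothing more can be done
None
```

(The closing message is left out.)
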